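# Load the sample shuttle under the spectrometer's leaf spring

### The arm

A 6-joint arm with a two-finger parallel gripper is mounted at the origin on the work surface. World frame = base frame: x ahead of the robot, y to its left, z up, the work surface at z = 0. Lengths are in m, angles in rad, forces in N, time in s.
With the tool pointing down it reaches from about 0.325 to 0.925 m from the base axis. Payload 3.1 kg.
Tool frame: the origin (TCP) lies on the centre line of the jaws, within the pads' length; the fingertips stand 19 mm ahead of it and the grasp point (between the pads) is the TCP; z points along the fingers, y is the line along which they close (so a half turn about z gives the same grasp; the last joint's range is limited). The gripper opens to 85 mm and grips with 20 to 120 N. Pads are 22 mm wide; open, the fingers measure 114 mm over their backs; the gripper's body (76 mm by 85 mm) begins 54 mm behind the grasp point. The pads swing forward as they close: fully open they stand 13 mm farther back than shut.
Start: joints at [1.173, 0.217, 1.613, -0, 1.311, -0.112], TCP at [0.176, 0.6, 0.25] pointing down, gripper open.
Joint ranges: [-2.75, 2.75], [-0.78, 2.1], [0.31, 2.55], [-1.13, 4.27], [0.13, 2.63], [-2.58, 2.58]. Speed limits (rad/s): [2.79, 2.79, 3.14, 3.14, 3.14, 3.14].

### API

Orientations are given as a unit quaternion [w, x, y, z].
In Python, from plant import env gives the robot as it stands.
- The arm moves only by the tool jog_arm, never from a script. Its argument "rows" is a list of rows, each a list of 3 entries, a list of its own where there are three numbers: the opening, from -1 (shut) to 1 (fully open), then the shift along the world's x, y, z in units of 30 mm (1.0 is 30 mm), then the turn, a rotation vector about the world's x, y, z in units of 5 degrees (1.0 is 5 degrees). In form: [[grip, [tx, ty, tz], [rx, ry, rz]], ...]. A call has 1 to 10 rows; each row shifts and turns the commanded pose from where the row before left it; what a row does not reach is not made up. A row lasts 1/8 s, in which the tool goes at most 62.5 mm and 10.7 degrees, less where a joint would pass 70% of its speed; a pose out of reach is approached as far as the arm can. A call is refused whole if a number of a shift passes 1 or a number of a turn 1, either way. A call with a gripper value outside its range is refused whole. The fingers move at their own pace and stop on an object; "newtons" is the grip in N (left out, the last holds). Time passes only in rows, so rows that do not move let the fingers close. It gives the time, the measured TCP pose, the force, the opening and the grip force at its end, in the units of the state.
- env.get_obs(): the state, without advancing time (a new reading comes with each control period).
- env.camera(name): name is "side" or "top"; returns the picture (384x512x3 uint8, blue, green, red); there is no depth.
- env.camera_params(name): a dict with "fov_y" (degrees; the focal length in pixels is half the picture's height over the tangent of half this angle, whatever the lens; pixels are square), "cx", "cy" (the principal point, pixels), "dist_coeffs" ([k1, k2, p1, p2, k3] as OpenCV has them; the pictures are not rectified), "rvec" (rotation vector, rad) and "tvec" (3), from world to camera coordinates, as OpenCV has them. Camera axes: x right, y down, z forward; pixel columns grow to the right and rows downward; lengths in m; the calibration is good to about 2 mm. A picture is of the moment at which its call begins. camera_params takes no time and is no camera call.
- env.finish_job(): hands the job in; it is judged then, once.
The state is a dict: "time_s": time; "joint_pos": joint angles; "joint_vel": joint speeds; "joint_efforts": joint torques, N m; "tool_pos": TCP position; "orientation": TCP orientation; "contact_force": force on the tool from outside, world axes, zero at the start; "ft_torque": the same for the moment, N m; "width": finger opening in m; "gripper_force": force on a finger pad.
Only numpy, scipy, OpenCV 4.12 (cv2) and the standard library are available. Lean on these libraries where they do the work, as an engineer would, in place of code of your own. Each camera call takes 0.05 s, during which the arm holds its last target. There are 200 camera calls.

### The job

Load the sample shuttle into the feeder: with the fingertips press hard down on its black thumb pad so that it sinks onto the track floor and, still pressing, slide it under the blue crossbar and the copper leaf spring until it is fully home against the stop in the white head, lying flat, and the orange sill has sprung up behind it. Only press and push the shuttle, never lift it off its track, and leave the steel samples and the other things standing about where they are.

Things in the scene. Friction and masses are not known exactly. Their poses are not given: they have to be found in the camera images.
- feeder: Fixed white feeder, 330 x 100 mm. Origin on the table under the track; x = loading direction along the level track, z up. In its frame, mm: track floor z 30, channel y -30 to 30 between rails with tops at z 44; smooth faces, friction about 0.3. White head at the far end x 103 to 180, top z 75. Above the track nothing stands at x below 30 but the shuttle.
- bar (a point): Centre of the underside of the blue crossbar that bridges the channel: x 36, z 45 mm in the feeder's frame; the bar is 12 mm along the track (x 30 to 42), top z 55. The shuttle on the raised sill is too high to pass (its top at z 50); pressed fully down its top is at z 42 and passes.
- stop (a point): Centre of the stop face of the head, x 103, y 0, z 36 mm in the feeder's frame; the shuttle's nose ends against it.
- shuttle: Loose aluminium plate 140 (x) x 56 x 12 mm, about 0.26 kg, a steel disc flush in its top near the nose (+x end). Origin: centre of its underside; x runs with the feeder's x. Starts on the raised sill, underside z 38, centre at x -61 to -49 in the feeder's frame; home is x 33, z 30, a slide of about 88 mm.
- rib (a point): Middle of the top of the yellow rib across the shuttle, 17 mm behind the shuttle's centre: 6 mm along the track, 40 wide, 6 high above the plate. Fingertips can push against its rear face while pressing. At home it ends 11 mm short of the crossbar.
- pad (a point): Point on the flat black thumb pad on the shuttle's top face behind the rib (pad x -66 to -22 mm in the shuttle's frame): 37 mm behind the shuttle's centre, 17 mm behind the rib's rear face; a good place to press. Height over the table 50 mm at the start, 42 pressed down. Pressing near the shuttle's tail end instead tips it.
- sill (a joint): Orange sprung sill in the track floor, x -109 to -41 mm in the feeder's frame, 58 wide. 0 = up, top 8 mm above the floor; 0.008 = pressed level with it. Spring 6 N (up) to 10 N (down); as the shuttle slides off it, 12 to 20 N on the pad keeps the tail down. When the tail has passed x -41 (4 mm short of home) it springs up behind it.
- leaf (a joint): Copper leaf spring, 45 x 30 mm, hinged behind the crossbar at x 42 mm in the feeder's frame, sloping down in the loading direction, free tip about 6 mm above the track floor. 0 = free; about 0.12 rad with the shuttle under it. It presses on the shuttle's top with about 5 N.
- tray: Fixed open cardboard tray, 200 x 150 x 45 mm; origin under its centre on the table. Two samples lie in it.
- disc_a: Loose steel sample disc, 38 mm across, 12 high, in the tray; origin at the centre of its underside. Leave alone.
- disc_b: Like disc_a, also in the tray. Leave alone.
- disc_c: Like disc_a, standing on top of the feeder's head (its underside at 75 mm). Leave alone.
- disc_d: Like disc_a, on the table behind the feeder's loading end. Leave alone.
- carton: Loose blue carton 60 x 45 x 60 mm on the table beyond the feeder; origin at the centre of its underside. Leave alone.
- bottle: Loose white bottle with a red cap, 54 mm across, 130 high; origin at the centre of its underside. Leave alone.
- brush: Loose cleaning brush lying on the table; origin under its middle. Leave alone.

How it is judged:
On the way, in this order (a step that is already met when the one before it is completed fails the run):
1. the fingertips press the shuttle down hard, sinking the sill by more than 6 mm with more than 6 N, before it has gone under the spring (value of joint sill above 0.006 m and contact force between the fingers and shuttle above 6 N and value of joint leaf below 0.03 rad), for 0.05 s.
2. the shuttle's nose is under the crossbar and lifts the leaf spring, with the fingertips still pushing it (value of joint leaf above 0.07 rad and x of shuttle in the frame of feeder above 0.005 m and contact force between the fingers and shuttle above 3 N), for 0.05 s.
At the end, for the whole second after the job is handed in: The shuttle lies at rest, flat on the track floor (within 3 mm and 0.03 rad), no more than about 4 mm short of the stop, under the lifted leaf spring, and the sill is up behind it (within 1.5 mm of its top) (x of shuttle in the frame of feeder above 0.0285 m and z of shuttle in the frame of feeder between 0.027 and 0.033 m and angle between shuttle's own z axis and vertical below 0.03 rad and value of joint sill below 0.0015 m and value of joint leaf above 0.07 rad and linear speed of shuttle below 0.01 m/s); the robot touches nothing.
It fails at once if the shuttle is lifted off its track (more than 10 mm above its starting height) or tipped by more than 0.2 rad (z of shuttle in the frame of feeder above 0.048 m or angle between shuttle's own z axis and vertical above 0.2 rad).
It fails at once if a sample disc is moved by more than 15 mm (distance of any of disc_a, disc_b, disc_c, disc_d from where it was at the start of the episode above 0.015 m).
It fails at once if the carton, bottle or brush is moved by more than 15 mm (distance of any of carton, bottle, brush from where it was at the start of the episode above 0.015 m).
It also fails if it takes over 38 s, if anything falls off the work surface, if the arm or the gripper's body presses on something with over 40 N, if the wrist force passes 120 N, or if a joint passes its speed limit or range.

## Working session

There is one attempt and no reset: what is moved stays moved. The work goes in short steps, Python scripts to look and compute and a tool call to move; the robot and the scene stay as the last step left them, time stands still between calls to the robot, and variables do not carry over. Pictures are saved under pics/ and viewed, at most 10 in all, crops included, and the job is handed in when it is done.

Besides the shell and the picture viewer there is one more tool, called after ">>>" as name([rows], argument=value, ...), one row to a line, values as JSON. jog_arm: Moves the arm, as the interface text tells. Its arguments: {"type":"object","properties":{"rows":{"type":"array","items":{"type":"array"}},"newtons":{"type":"number"}},"required":["rows"]}

```bash
mkdir -p pics
cat > h.py <<'E'
import numpy as np, cv2
from plant import env
def cam(n):
    p=env.camera_params(n); f=192/np.tan(np.radians(p["fov_y"])/2)
    K=np.array([[f,0,p["cx"]],[0,f,p["cy"]],[0,0,1.]])
    return K,np.array(p["dist_coeffs"],float),np.array(p["rvec"],float),np.array(p["tvec"],float)
def ray(n,uv):
    K,d,r,t=cam(n); R=cv2.Rodrigues(r)[0]
    q=cv2.undistortPoints(np.array(uv,float).reshape(-1,1,2),K,d)[:,0]
    D=np.c_[q,np.ones(len(q))]@R
    return -R.T@t.ravel(),D
def onz(n,uv,z):
    o,D=ray(n,uv); return o+D*((z-o[2])/D[:,2])[:,None]
def proj(n,P):
    K,d,r,t=cam(n); return cv2.projectPoints(np.array(P,float).reshape(-1,1,3),r,t,K,d)[0][:,0]
E
python3 - <<'E'
from h import *
for n in("top","side"):
    im=env.camera(n); cv2.imwrite(f"pics/{n}0.png",im)
    print(n,ray(n,[[256,192]]))
o=env.get_obs(); print(o["tool_pos"],o["orientation"],o["width"],o["time_s"],o["contact_force"])
E
```

```text
top (array([ 0.57243818, -0.12702098,  1.09223209]), array([[ 4.32568588e-02, -8.81325652e-04, -9.99080562e-01]]))
side (array([ 0.28597031, -0.67225837,  0.59665417]), array([[ 0.39623087,  0.6699186 , -0.62795467]]))
[0.17590807 0.5990053  0.24908716] [-2.83303838e-04  1.42418775e-01  9.89805887e-01 -1.05782989e-03] 0.08566937806016137 0.1 [-1.14395746 -0.21736174 -0.17038484]
```

View pics/top0.png

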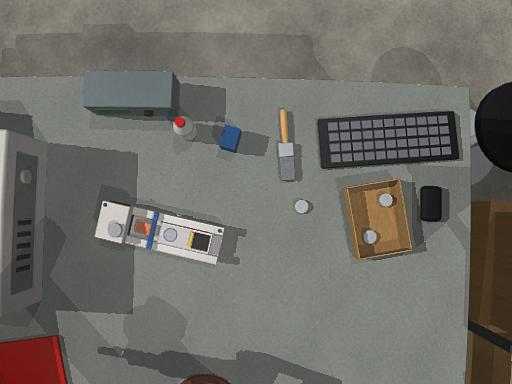

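View pics/side0.png

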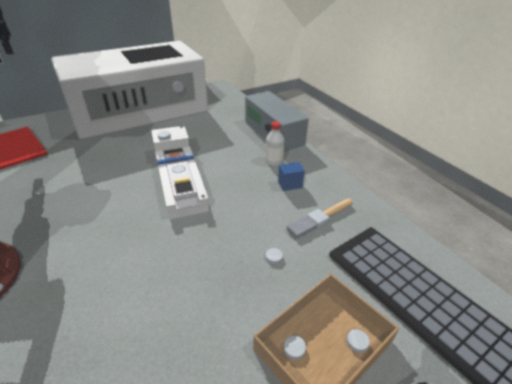

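The top view shows the feeder at about (95–225, 200–265). The head with disc_c is on the left at (112,222), the blue bar at (152,231), the rib at (191,240) and the black pad at (200,242). The side view shows the same feeder at about (150–210, 125–215).

Run:
```python
from h import *
R={}
for n,box in(("top",(90,195,235,270)),("side",(145,120,215,220))):
    im=cv2.imread(f"pics/{n}0.png"); x0,y0,x1,y1=box
    c=im[y0:y1,x0:x1]; h=cv2.cvtColor(c,cv2.COLOR_BGR2HSV)
    M=dict(blue=cv2.inRange(h,(100,120,60),(130,255,255)),yellow=cv2.inRange(h,(20,110,100),(35,255,255)),black=cv2.inRange(h,(0,0,0),(180,255,60)))
    for k,m in M.items():
        cs=cv2.findContours(m,cv2.RETR_EXTERNAL,cv2.CHAIN_APPROX_NONE)[0]
        for q in sorted(cs,key=cv2.contourArea)[-2:]:
            if cv2.contourArea(q)<8: continue
            r=cv2.minAreaRect(q); ctr=np.array(r[0])+[x0,y0]
            z=dict(blue=.055,yellow=.056,black=.05)[k]
            w=onz(n,cv2.boxPoints(r)+[x0,y0],z)
            print(n,k,ctr.round(1),onz(n,[ctr],z).round(4),cv2.contourArea(q)); print(w[:,:2].round(3).tolist())
    cv2.imwrite(f"pics/{n}0c.png",cv2.resize(c,None,fx=5.5,fy=5.5,interpolation=cv2.INTER_CUBIC))
# feeder outline corners in top (approx)
print(onz("top",[[103,202],[95,238]],.075),onz("top",[[225,229],[218,264]],.044))
```

```text
top blue [152.  230.1] [[0.5078 0.1476 0.055 ]] 113.0
[[0.461, 0.163], [0.557, 0.143], [0.555, 0.132], [0.459, 0.152]]
top yellow [190.4 239.5] [[0.4863 0.0433 0.056 ]] 24.5
[[0.467, 0.051], [0.507, 0.042], [0.505, 0.036], [0.466, 0.044]]
top black [130.  224.4] [[0.521  0.2098 0.05  ]] 13.5
[[0.496, 0.218], [0.547, 0.206], [0.546, 0.202], [0.495, 0.213]]
top black [200.4 241.4] [[0.4816 0.0171 0.05  ]] 205.0
[[0.466, 0.042], [0.506, 0.033], [0.497, -0.008], [0.458, 0.001]]
[[0.57909959 0.27740173 0.075     ]
 [0.48303396 0.29562151 0.075     ]] [[ 0.51612181 -0.04729962  0.044     ]
 [ 0.42175892 -0.03111889  0.044     ]]
```

View pics/top0c.png

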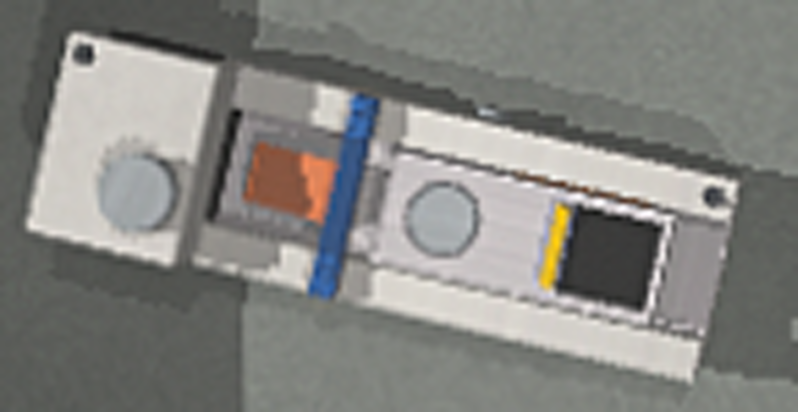

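>>> jog_arm([
  [-1, [0.5, -0.95, 0], [0, 0, 0.1]],
  [-1, [0.5, -0.95, 0], [0, 0, 0.1]],
  [-1, [0.5, -0.95, 0], [0, 0, 0.1]],
  [-1, [0.5, -0.95, 0], [0, 0, 0.1]],
  [-1, [0.5, -0.95, 0], [0, 0, 0.1]],
  [-1, [0.5, -0.95, 0], [0, 0, 0.1]],
  [-1, [0.5, -0.95, 0], [0, 0, 0.1]],
  [-1, [0.5, -0.95, 0], [0, 0, 0.1]],
  [-1, [0.5, -0.95, 0], [0, 0, 0.1]],
  [-1, [0.5, -0.95, 0], [0, 0, 0.1]],
], newtons=100)

```text
time_s: 1.35
tool_pos: [0.3262, 0.3135, 0.2498]
orientation: [-0.0, 0.099, 0.995, -0.0]
contact_force: [1.1, 0.1, 0.4]
width: 0.0
gripper_force: 0.0
```

>>> jog_arm([
  [-1, [0.5, -0.95, 0], [0, 0, 0]],
  [-1, [0.5, -0.95, 0], [0, 0, 0]],
  [-1, [0.5, -0.95, 0], [0, 0, 0]],
  [-1, [0.5, -0.95, 0], [0, 0, 0]],
  [-1, [0.5, -0.95, 0], [0, 0, 0]],
  [-1, [0.5, -0.95, -0.5], [0, 0, 0]],
  [-1, [0.5, -0.95, -0.9], [0, 0, 0]],
  [-1, [0.5, -0.95, -0.9], [0, 0, 0]],
  [-1, [0.5, -0.95, -0.9], [0, 0, 0]],
  [-1, [0, 0, 0], [0, 0, 0]],
])

```text
time_s: 2.6
tool_pos: [0.4595, 0.0568, 0.1517]
orientation: [-0.003, 0.101, 0.995, -0.0]
contact_force: [-0.3, 0.5, 1.0]
width: 0.0003
gripper_force: 0.0
```

Run:
```python
from h import *
from scipy.spatial.transform import Rotation as R
o=env.get_obs(); q=o["orientation"]; print(o["tool_pos"],o["width"],o["time_s"],o["contact_force"])
M=R.from_quat([q[1],q[2],q[3],q[0]]).as_matrix();print(M.round(3))
```

```text
[0.45949217 0.05679953 0.15165626] 0.00030343786746385345 2.6 [-0.32461358  0.48178648  0.96384906]
[[-0.98   0.2   -0.006]
 [ 0.2    0.98   0.   ]
 [ 0.006 -0.001 -1.   ]]
```

>>> jog_arm([
  [-1, [0.4, -0.6, 0], [0, 0, 0]],
  [-1, [0.35, -0.55, -0.3], [0, 0, 0]],
  [-1, [0, 0, -0.6], [0, 0, 0]],
  [-1, [0, 0, -0.6], [0, 0, 0]],
  [-1, [0, 0, -0.5], [0, 0, 0]],
  [-1, [0, 0, 0], [0, 0, 0]],
  [-1, [0, 0, 0], [0, 0, 0]],
])

```text
time_s: 3.48
tool_pos: [0.4841, 0.0238, 0.0947]
orientation: [0.0, 0.099, 0.995, 0.0]
contact_force: [0.5, -0.1, -0.6]
width: -0.0001
gripper_force: 0.0
```

Run:
```python
from h import *
o=env.get_obs(); print(o["tool_pos"])
im=env.camera("side"); cv2.imwrite("pics/s1.png",cv2.resize(im[90:240,110:250],None,fx=4,fy=4,interpolation=cv2.INTER_CUBIC))
p=np.array(o["tool_pos"]);p[2]-=.019
print(proj("side",[p,[.482,.0225,.05],[.4863,.0433,.056]]))
```

```text
[0.48411944 0.02375656 0.0947438 ]
[[182.88790594 176.84836469]
 [183.42474385 185.48926206]
 [181.86508039 178.81870298]]
```

View pics/s1.png

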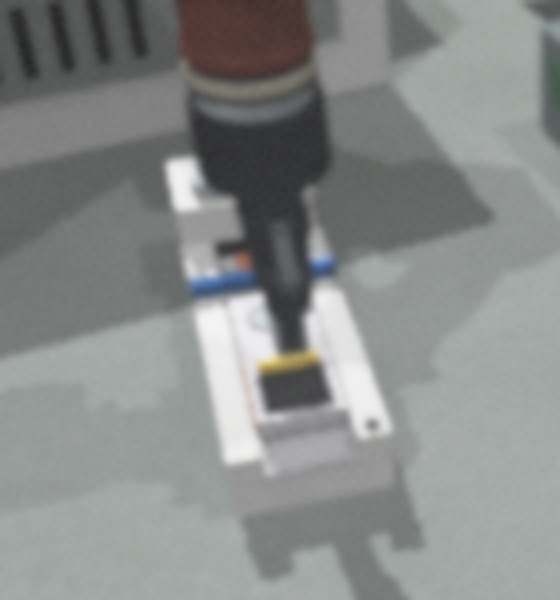

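The fingertip is at crop (290,350), about px (182,177), which matches its projection. It stands over the pad, just behind the rib at crop (288,361). I'll shift slightly rearward and descend.

>>> jog_arm([
  [-1, [-0.07, -0.1, 0], [0, 0, 0]],
  [-1, [0, 0, -0.4], [0, 0, 0]],
  [-1, [0, 0, -0.35], [0, 0, 0]],
  [-1, [0, 0, -0.15], [0, 0, 0]],
  [-1, [0, 0, -0.1], [0, 0, 0]],
  [-1, [0, 0, 0], [0, 0, 0]],
])

```text
time_s: 4.28
tool_pos: [0.4812, 0.0207, 0.0643]
orientation: [-0.001, 0.099, 0.995, -0.0]
contact_force: [-2.1, -0.2, 5.0]
width: 0.0002
gripper_force: 2.6
```

>>> jog_arm([
  [-1, [0, 0, -0.1], [0, 0, 0]],
  [-1, [0, 0, -0.07], [0, 0, 0]],
  [-1, [0, 0, 0], [0, 0, 0]],
])

```text
time_s: 4.65
tool_pos: [0.4821, 0.0206, 0.061]
orientation: [-0.0, 0.099, 0.995, -0.0]
contact_force: [-6.1, -0.1, 13.7]
width: -0.0002
gripper_force: 6.9
```

>>> jog_arm([
  [-1, [0, 0, -0.05], [0, 0, 0]],
  [-1, [0.026, 0.13, 0], [0, 0, 0]],
  [-1, [0.026, 0.13, 0], [0, 0, 0]],
  [-1, [0.026, 0.13, 0], [0, 0, 0]],
])

```text
time_s: 5.15
tool_pos: [0.486, 0.03, 0.061]
orientation: [0.001, 0.098, 0.995, -0.003]
contact_force: [-6.9, -8.6, 19.1]
width: -0.0001
gripper_force: 9.5
```

>>> jog_arm([
  [-1, [0.026, 0.13, 0], [0, 0, 0]],
  [-1, [0.026, 0.13, 0], [0, 0, 0]],
])

```text
time_s: 5.4
tool_pos: [0.4875, 0.0378, 0.0609]
orientation: [0.001, 0.098, 0.995, -0.003]
contact_force: [-6.1, -8.0, 19.1]
width: -0.0002
gripper_force: 9.5
```

>>> jog_arm([
  [-1, [0.0, 0.15, 0], [0, 0, 0]],
  [-1, [0.01, 0.15, 0], [0, 0, 0]],
  [-1, [0.03, 0.15, 0], [0, 0, 0]],
  [-1, [0.03, 0.15, 0], [0, 0, 0]],
  [-1, [0.03, 0.15, 0], [0, 0, 0]],
  [-1, [0.03, 0.15, 0], [0, 0, 0]],
])

```text
time_s: 6.15
tool_pos: [0.493, 0.0656, 0.061]
orientation: [0.003, 0.098, 0.995, -0.002]
contact_force: [-2.8, -6.2, 14.2]
width: 0.0002
gripper_force: 7.2
```

Run:
```python
from h import *
o=env.get_obs(); print(o["tool_pos"],o["contact_force"])
for n,b in(("side",(110,90,250,240)),):
    im=env.camera(n); cv2.imwrite("pics/s2.png",cv2.resize(im[b[1]:b[3],b[0]:b[2]],None,fx=4,fy=4,interpolation=cv2.INTER_CUBIC))
```

```text
[0.4929818  0.06557208 0.06102995] [-2.75845917 -6.16613666 14.23697678]
```

View pics/s2.png

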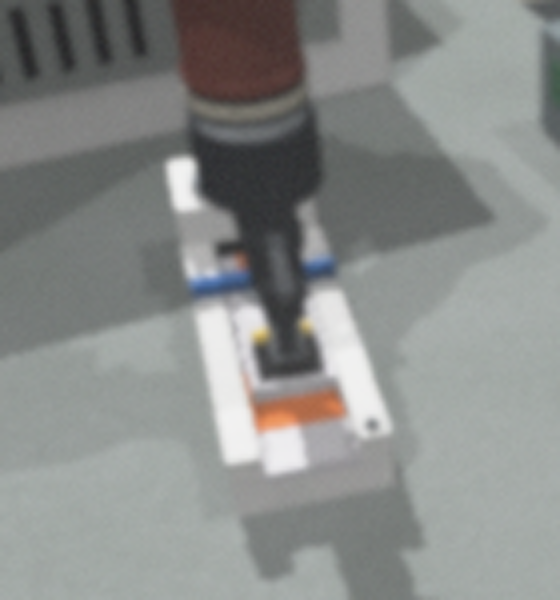

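The shuttle has slid forward, with orange sill showing behind it at crop (300,408), and it is flat with the fingers on the pad behind the rib. I'll continue.

>>> jog_arm([
  [-1, [0.03, 0.13, -0.03], [0, 0, 0]],
  [-1, [0.026, 0.13, 0], [0, 0, 0]],
  [-1, [0.026, 0.13, 0], [0, 0, 0]],
  [-1, [0.026, 0.13, 0], [0, 0, 0]],
  [-1, [0.026, 0.13, 0], [0, 0, 0]],
])

```text
time_s: 6.82
tool_pos: [0.498, 0.0843, 0.061]
orientation: [0.005, 0.098, 0.995, -0.002]
contact_force: [-2.6, -10.3, 17.8]
width: 0.0
gripper_force: 11.4
```

>>> jog_arm([
  [-1, [0.026, 0.13, 0], [0, 0, 0]],
  [-1, [0.026, 0.13, 0], [0, 0, 0]],
  [-1, [0.026, 0.13, 0], [0, 0, 0]],
  [-1, [0.026, 0.13, 0], [0, 0, 0]],
])

```text
time_s: 7.32
tool_pos: [0.501, 0.0994, 0.061]
orientation: [0.004, 0.098, 0.995, -0.003]
contact_force: [-2.4, -10.4, 18.2]
width: 0.0
gripper_force: 11.3
```

>>> jog_arm([
  [-1, [0.02, 0.1, 0], [0, 0, 0]],
  [-1, [0.02, 0.1, 0], [0, 0, 0]],
  [-1, [0.02, 0.1, 0], [0, 0, 0]],
])

```text
time_s: 7.7
tool_pos: [0.5026, 0.1075, 0.061]
orientation: [0.004, 0.098, 0.995, -0.003]
contact_force: [-3.4, -11.2, 19.3]
width: 0.0001
gripper_force: 12.5
```

>>> jog_arm([
  [-1, [0.02, 0.1, 0], [0, 0, 0]],
  [-1, [0, 0, 0], [0, 0, 0]],
])

```text
time_s: 7.95
tool_pos: [0.5034, 0.1118, 0.061]
orientation: [0.004, 0.098, 0.995, -0.002]
contact_force: [-1.9, -10.1, 17.6]
width: -0.0
gripper_force: 12.3
```

>>> jog_arm([
  [-1, [0.014, 0.07, 0], [0, 0, 0]],
  [-1, [0.014, 0.07, 0], [0, 0, 0]],
  [-1, [0, 0, 0], [0, 0, 0]],
])

```text
time_s: 8.32
tool_pos: [0.5042, 0.116, 0.061]
orientation: [0.004, 0.098, 0.995, -0.002]
contact_force: [-1.4, -10.1, 17.0]
width: 0.0001
gripper_force: 12.3
```

Run:
```python
from h import *
n,b="side",(140,110,220,220)
im=env.camera(n); cv2.imwrite("pics/s3.png",cv2.resize(im[b[1]:b[3],b[0]:b[2]],None,fx=5.4,fy=5.4,interpolation=cv2.INTER_CUBIC))
```

```text
(no output)
```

View pics/s3.png

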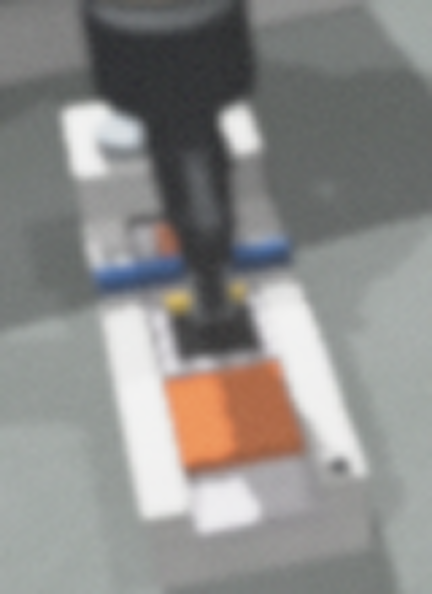

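The shuttle is nearly home: its tail is at crop row 370, with almost the whole sill visible (rows 370–470) and the rib close behind the bar. The force hasn't risen yet, so I'll push on.

>>> jog_arm([
  [-1, [0.014, 0.07, 0], [0, 0, 0]],
  [-1, [0.014, 0.07, 0], [0, 0, 0]],
])

```text
time_s: 8.62
tool_pos: [0.505, 0.1199, 0.061]
orientation: [0.004, 0.098, 0.995, -0.003]
contact_force: [-2.3, -12.5, 17.7]
width: 0.0003
gripper_force: 13.2
```

>>> jog_arm([
  [-1, [0.014, 0.07, 0], [0, 0, 0]],
  [-1, [0.014, 0.07, 0], [0, 0, 0]],
])

```text
time_s: 8.88
tool_pos: [0.5051, 0.1204, 0.061]
orientation: [0.003, 0.096, 0.995, -0.007]
contact_force: [-5.2, -27.4, 22.4]
width: -0.0
gripper_force: 18.8
```

Motion stopped at y=0.120 with the push force up to 27 N, so it's against the stop. I'll relax the push, lift straight up and retreat.

>>> jog_arm([
  [-1, [-0.018, -0.09, 0.05], [0, 0, 0]],
  [-1, [0, 0, 0.1], [0, 0, 0]],
  [-1, [0, 0, 0.3], [0, 0, 0]],
  [-1, [0, 0, 0.8], [0, 0, 0]],
  [-1, [0, 0, 1], [0, 0, 0]],
  [-1, [0, 0, 1], [0, 0, 0]],
  [-1, [-0.3, -0.9, 0.8], [0, 0, 0]],
  [-1, [-0.3, -1, 0.8], [0, 0, 0]],
  [-1, [-0.3, -1, 0], [0, 0, 0]],
  [-1, [-0.3, -1, 0], [0, 0, 0]],
])

```text
time_s: 10.12
tool_pos: [0.4652, 0.0063, 0.2029]
orientation: [0.001, 0.099, 0.995, 0.0]
contact_force: [0.5, -0.3, -0.4]
width: -0.0004
gripper_force: 0.0
```

>>> jog_arm([
  [-1, [0, -1, 0], [0, 0, 0]],
  [-1, [0, -1, 0], [0, 0, 0]],
  [-1, [0, -1, 0], [0, 0, 0]],
  [-1, [0, 0, 0], [0, 0, 0]],
  [-1, [0, 0, 0], [0, 0, 0]],
])

```text
time_s: 10.75
tool_pos: [0.4649, -0.0824, 0.2021]
orientation: [-0.0, 0.099, 0.995, 0.0]
contact_force: [0.6, -0.3, 0.3]
width: -0.0002
gripper_force: 0.0
```

Run:
```python
from h import *
im=env.camera("top"); s=env.camera("side")
c=im[195:270,90:235]; h=cv2.cvtColor(c,cv2.COLOR_BGR2HSV)
m=cv2.inRange(h,(20,110,100),(35,255,255)); q=max(cv2.findContours(m,0,1)[0],key=cv2.contourArea)
ctr=np.array(cv2.minAreaRect(q)[0])+[90,195]; w=onz("top",[ctr],.048)[0]; print(w, (w-[.5078,.1476,0])@[.196,.981,0]*1e3+36,"expect 16")
a=cv2.resize(c,(580,300),interpolation=2); b=cv2.resize(s[110:220,140:220],(210,300),interpolation=2)
cv2.imwrite("pics/e.png",np.hstack([a,b]))
```

```text
[0.50318367 0.12814983 0.048     ] 16.014584189924612 expect 16
```

View pics/e.png

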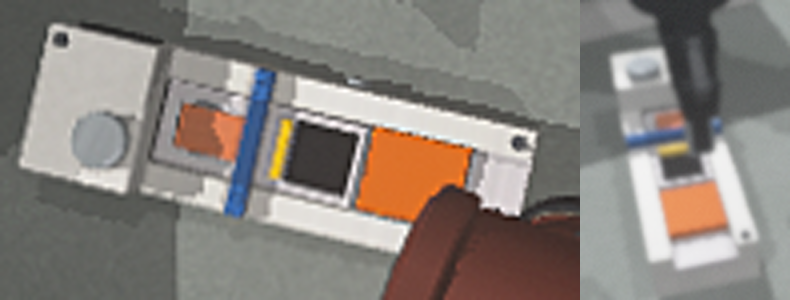

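The rib measures x 16.0 mm in the feeder's frame, exactly the home value. The nose is against the head at crop x≈155, the sill is fully exposed behind the tail at crop (415,170), and disc_c is in place.

```bash
python3 -c "
from plant import env
print(env.finish_job())"
```

```text
the job is handed in; nothing more can be done
None
```

The shuttle is pressed down, slid home against the stop and lying flat under the leaf spring, with the sill clear behind its tail (height not measured); the job is handed in, but the hand-in gave no verdict.

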